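# Slide the desk speaker along its rail and latch it at the clip

## Robot

A 6-joint arm with a two-finger parallel gripper is mounted at the origin on the work surface. World frame = base frame: x ahead of the robot, y to its left, z up, the work surface at z = 0. Lengths are in m, angles in rad, forces in N, time in s.
With the tool pointing down it reaches from about 0.35 to 0.775 m from the base axis. Payload 5.5 kg.
Tool frame: the origin (TCP) lies midway between the tips of the shut fingers; the grasp point (between the pads) lies 19 mm behind it; z points along the fingers, y is the line along which they close (so a half turn about z gives the same grasp; the last joint's range is limited). The gripper opens to 85 mm and grips with 20 to 120 N. Pads are 22 mm wide; open, the fingers measure 114 mm over their backs; the gripper's body (76 mm by 85 mm) begins 54 mm behind the grasp point. The pads swing forward as they close: fully open they stand 13 mm farther back than shut.
Start: joints at [-1.488, 0.313, 0.046, 1.304, 0, 1.431], TCP at [0.127, -0.561, 0.231] pointing down, gripper open.
Joint ranges: [-2.76, 2.76], [-0.86, 1.69], [-1.03, 1.26], [-2.2, 2.34], [-1.47, 1.5], [-3.14, 3.14]. Speed limits (rad/s): [2.57, 2.57, 3.14, 3.14, 3.14, 3.14].

## Interface

Orientations are given as a unit quaternion [w, x, y, z].
In Python, from workcell import env gives the robot as it stands. The module is installed in compiled form; this text tells all that it offers.
- The arm moves only by the tool servo_tool, never from a script. Its argument "increments" is a list of rows, each an object of numbers: "grip": the closure, from 0 (fully open) to 1 (shut); "x", "y", "z": the shift along the tool's x, y, z in mm; "roll": the turn about the tool's z in degrees. In form: [{"grip": .., "x": .., "y": .., "z": .., "roll": ..}, ...]. A call has 1 to 5 rows; each row shifts and turns the commanded pose from where the row before left it, along the tool's axes as they then stand; what a row does not reach is not made up. A row lasts 1/12 s, in which the tool goes at most 41.7 mm and 7.16 degrees, less where a joint would pass 70% of its speed; a pose out of reach is approached as far as the arm can. A call is refused whole if a number of a shift passes 41.7 or a number of a turn 7.16, either way. A call with a gripper value outside its range is refused whole. The fingers move at their own pace and stop on an object; "grip_force" is the grip in N (left out, the last holds). Time passes only in rows, so rows that do not move let the fingers close. It gives the time, the measured TCP pose, the force, the opening and the grip force at its end, in the units of the state.
- env.get_state(): the state, without advancing time (a new reading comes with each control period).
- env.read_camera(name): name is "side" or "top"; returns the picture (384x512x3 uint8, red, green, blue); there is no depth.
- env.get_calibration(name): a dict with "vertical_fov" (degrees; the focal length in pixels is half the picture's height over the tangent of half this angle, whatever the lens; pixels are square), "cx", "cy" (the principal point, pixels), "rvec" (rotation vector, rad) and "tvec" (3), from world to camera coordinates, as OpenCV has them. Camera axes: x right, y down, z forward; pixel columns grow to the right and rows downward; lengths in m; the calibration is good to about 2 mm. A picture is of the moment at which its call begins. get_calibration takes no time and is no camera call.
- env.hand_in(): hands the job in; it is judged then, once.
The state is a dict: "clock": time; "joint_pos": joint angles; "qvel": joint speeds; "tau": joint torques, N m; "tcp_pos": TCP position; "orientation": TCP orientation; "wrist_force": force on the tool from outside, world axes, zero at the start; "ft_torque": the same for the moment, N m; "finger_gap": finger opening in m; "grip_force": force on a finger pad.
Only numpy, scipy, OpenCV 4.12 (cv2) and the standard library are available. Lean on these libraries where they do the work, as an engineer would, in place of code of your own. Each camera call takes 0.05 s, during which the arm holds its last target. There are 200 camera calls.

## Task

The desk speaker sits latched at one end of its slide rail. Hold the release bar up, slide the speaker along to the binder clip, then let the bar down and ease it to and fro until it drops fully into the hidden notch nearest the clip; let go and leave it latched there. Push gently: the bar's grip sits on soft springs and must not be forced far sideways. Leave the small things around the rail where they are.

Things in the scene. Friction and masses are not known exactly. Their poses are not given: they have to be found in the camera images.
- rail: fixed aluminium slide rail on the desk, 165 mm deep, 516 mm long, 46 mm high; origin at desk level. Its y axis is the direction in which the carriage slides away from its start; x points to the far side of the desk. Yaw and place vary.
- clip: binder clip 20 mm wide, fixed on the near lip of the rail, top of its wire at 69 mm; origin at desk level at the clip's middle. It marks roughly where the wanted notch is: along the rail's y the notch lies within 13 mm of the clip, on either side. A black dust cover hides the notches.
- bar_grip (a point): centre of the release bar's black grip: 76 mm long (along the rail's x), 12 mm wide, 12 mm high, held like a bridge by two upright 8 mm rods 64 mm apart. 115 mm above the desk when down, 57 mm above the carriage's dark plate; free on both sides along y. It moves with the carriage and rises with the bar; the pawl is straight below it.
- speaker_top (a point): centre of the top of the white speaker fixed on the carriage: 60 mm deep (x), 160 mm long (y), top at 113 mm; its near face is 53 mm beyond the bar grip's centre in x.
- release_bar (a joint): height of the bar, 0 to 0.018 m: 0 = fully down in a notch, 0.008 = the pawl rests on the flat land between notches, above about 0.0095 = free to slide, 0.018 = upper stop. A spring and its weight pull it down with 6 N at 0, rising to 9 N at the stop. It falls by itself when let go.
- carriage (a joint): travel of carriage, speaker and bar from the start along the rail's y, 0 to 0.30 m; starts latched at 0. Sliding friction about 3 N with the bar up, about 6 N with the pawl on a land. Notches are 13 mm wide, the pawl 10 mm, square sides, 8 mm deep; one lies at 0.05, the clip's somewhere at 0.15 to 0.23, and one 50 mm past it.
- mug: bystander: white mug 82 mm wide, 95 mm high; origin under its centre
- notepad: bystander: pad of paper notes 76 x 76 x 16 mm, close in front of the rail; origin under its centre
- pen: bystander: pen 142 mm long along its x, 10 mm thick, close in front of the rail; origin under its middle
- phone: bystander: phone 148 x 72 x 10 mm; origin under its centre
- notebook: bystander: notebook 210 x 150 x 15 mm; origin under its centre
- bar_head (a joint): sideways give of the black grip on its sprung mounts, along the rail's y, 0 when unloaded: it shifts 1 mm per 5 N of sideways push, either way, and is overstrained beyond 5 mm (25 N); hard stop at 7 mm. bar_grip moves with it.

How it is judged:
On the way, in this order (a step that is already met when the one before it is completed fails the run):
1. the bar is held up with the carriage slid well off its start notch (value of joint release_bar above 0.0085 m and value of joint carriage above 0.08 m), for 0.1 s.
2. the bar has dropped into the notch nearest the clip (value of joint release_bar below 0.003 m and y of bar_grip in the frame of clip between -0.02 and 0.02 m), for 0.2 s.
At the end, for the whole second after the job is handed in: The release bar is down in a notch (joint below 3 mm), within 20 mm of the clip along the rail, and the carriage is at rest (all of step 2 and velocity of joint carriage between -0.01 and 0.01 m/s); the robot touches nothing.
It fails at once if the grip is forced sideways on its sprung mounts by more than 5 mm (25 N) (value of joint bar_head above 0.005 m or value of joint bar_head below -0.005 m).
It fails at once if a bystander is moved more than 20 mm (distance of any of mug, notepad, pen, phone, notebook from where it was at the start of the episode above 0.02 m).
It also fails if it takes over 42 s, if anything falls off the work surface, if the arm or the gripper's body presses on something with over 40 N, if the wrist force passes 120 N, or if a joint passes its speed limit or range.

## Working session

There is one attempt and no reset: what is moved stays moved. The work goes in short steps, Python scripts to look and compute and a tool call to move; the robot and the scene stay as the last step left them, time stands still between calls to the robot, and variables do not carry over. Pictures are saved under pics/ and viewed, at most 10 in all, crops included, and the job is handed in when it is done.

Besides the shell and the picture viewer there is one more tool, called after ">>>" by a JSON object that holds its "method" and its "body". servo_tool: Moves the arm, as the interface text tells. Its arguments: {"type":"object","properties":{"increments":{"type":"array"},"grip_force":{"type":"number"}},"required":["increments"]}

```bash
mkdir -p pics
cat > h.py <<'E'
import numpy as np, cv2
from workcell import env
def cal(n):
    c=env.get_calibration(n); f=192/np.tan(np.radians(c["vertical_fov"])/2)
    K=np.array([[f,0,c["cx"]],[0,f,c["cy"]],[0,0,1.]])
    return K,np.array(c["rvec"],float),np.array(c["tvec"],float).ravel(),c
def ray(n,uv):
    K,r,t,_=cal(n); R=cv2.Rodrigues(r)[0]
    return -R.T@t, R.T@np.linalg.inv(K)@np.array([*uv,1.])
def at(n,uv,z):
    o,d=ray(n,uv); return o+d*(z-o[2])/d[2]
def tri(uva,uvb):
    (o,d),(p,e)=ray("side",uva),ray("top",uvb)
    s=np.linalg.lstsq(np.c_[d,-e],p-o,rcond=None)[0]; a,b=o+d*s[0],p+e*s[1]
    return (a+b)/2,np.linalg.norm(a-b)
def proj(n,P):
    K,r,t,_=cal(n); return cv2.projectPoints(np.array(P,float).reshape(-1,3),r,t,K,None)[0][:,0]
def snap(n,f,box=None,s=1):
    im=env.read_camera(n)[:,:,::-1]
    if box: im=im[box[1]:box[3],box[0]:box[2]]
    cv2.imwrite("pics/"+f,cv2.resize(im,None,fx=s,fy=s,interpolation=cv2.INTER_CUBIC))
E
python3 -c "
from h import *
snap('top','t0.png',None,1.5);snap('side','s0.png',None,1.5)
print(cal('top'),cal('side'));print(env.get_state())"
```

```text
(array([[483.84988594,   0.        , 263.11226951],
       [  0.        , 483.84988594, 201.96031351],
       [  0.        ,   0.        ,   1.        ]]), array([ 2.1892337 , -2.15120824,  0.10590177]), array([-0.01522088,  0.507481  ,  1.64044953]), {'vertical_fov': 43.288067586471335, 'cx': 263.1122695075989, 'cy': 201.96031350771355, 'rvec': array([ 2.1892337 , -2.15120824,  0.10590177]), 'tvec': array([-0.01522088,  0.507481  ,  1.64044953])}) (array([[480.11944008,   0.        , 258.1924617 ],
       [  0.        , 480.11944008, 188.58349965],
       [  0.        ,   0.        ,   1.        ]]), array([ 0.41277905, -2.59865289,  1.37700466]), array([0.46871381, 0.16562708, 1.16946341]), {'vertical_fov': 43.592988592165824, 'cx': 258.1924617002404, 'cy': 188.58349964554657, 'rvec': array([ 0.41277905, -2.59865289,  1.37700466]), 'tvec': array([0.46871381, 0.16562708, 1.16946341])})
{'clock': 0.1, 'joint_pos': array([-1.48756305e+00,  3.13906067e-01,  4.50819853e-02,  1.30356542e+00,
        2.70938291e-05,  1.43121576e+00]), 'qvel': array([ 1.92184875e-03, -4.77324605e-04,  3.28023737e-03,  4.68644727e-05,
       -8.58966330e-04, -1.65112529e-03]), 'tau': array([ 3.83707855e-03, -4.81724954e+01,  2.99244761e+01,  1.28089372e-02,
       -1.27742919e-04, -3.36634443e-06]), 'tcp_pos': array([ 0.12703274, -0.56033677,  0.23050463]), 'orientation': array([-7.95889529e-04,  9.93800351e-01,  1.11176564e-01,  3.59813331e-05]), 'wrist_force': array([ 0.23979664,  0.37832234, -0.32065311]), 'ft_torque': array([-0.04012682, -0.00722761, -0.00250319]), 'grip_force': 0.0, 'finger_gap': 0.08537343561187799}
```

View pics/t0.png

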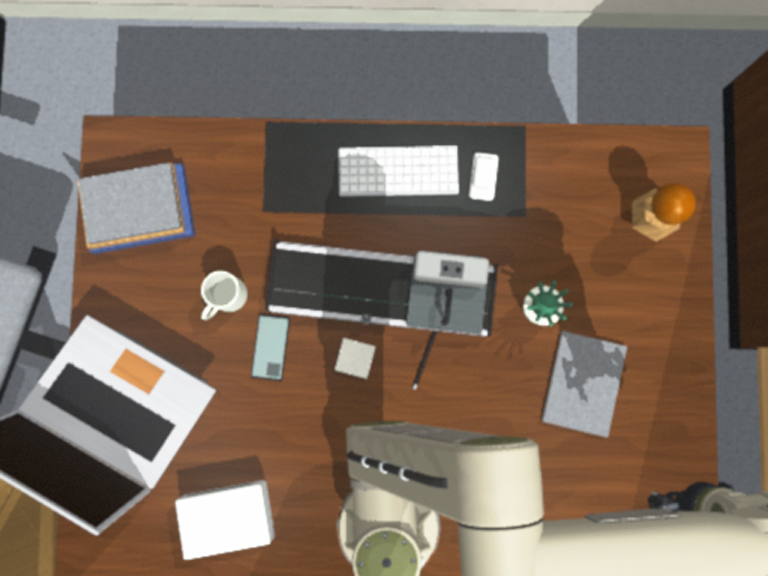

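View pics/s0.png

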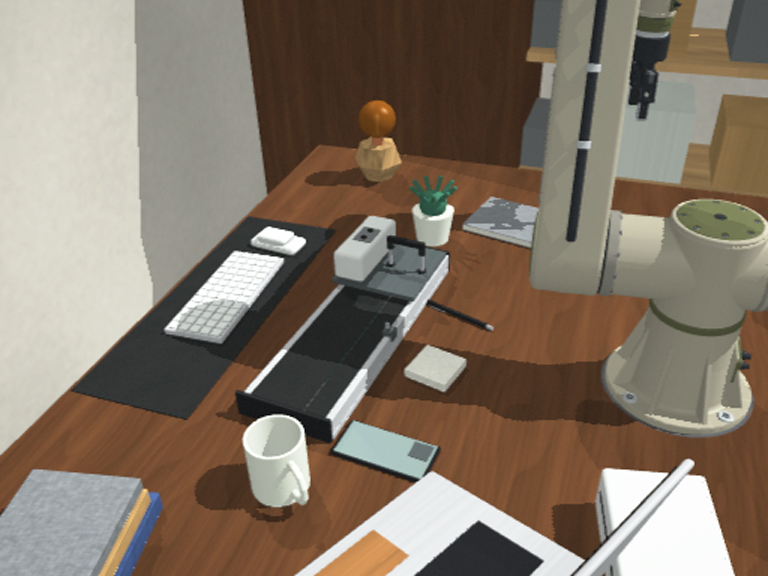

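The rail runs left in the top view: carriage and speaker at its right end, grip near (443,305), clip near (366,318), both in 1.5x pixels. In the side view the grip is near (407,243) and the clip near (391,330). Next I zoom in.

```bash
python3 -c "
from h import *
snap('top','t1.png',(170,150,340,260),4.6);snap('side','s1.png',(210,130,310,240),5)"
```

```text
(no output)
```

View pics/t1.png

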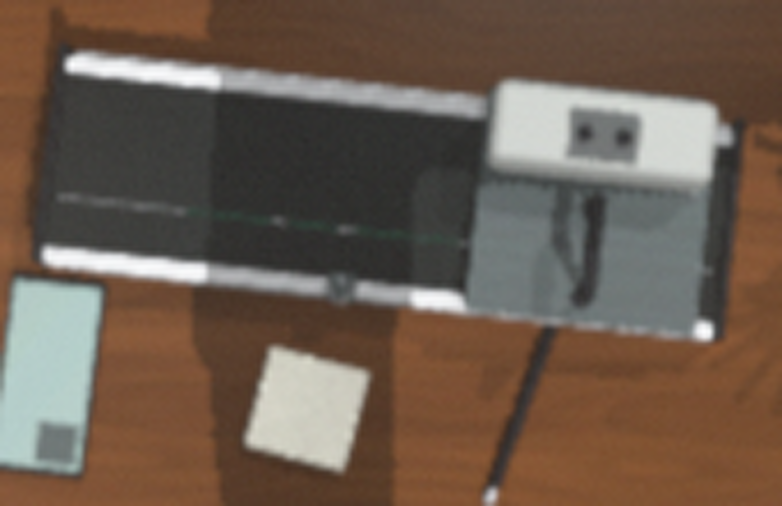

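View pics/s1.png

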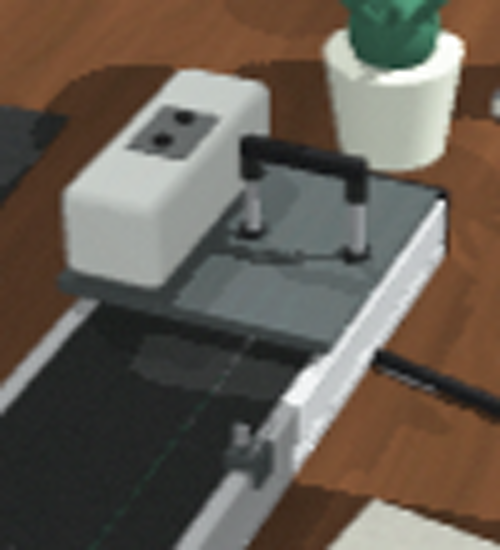

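In the top crop the grip runs (596,197) to (581,302) and the clip is at (342,287). The near rail edge runs (42,250) to (705,332). In the side crop the grip centre is about (304,160) and the clip about (246,455).

```bash
python3 -c "
from h import *
T=lambda u,v:(170+u/4.6,150+v/4.6); S=lambda u,v:(210+u/5,130+v/5)
g1=at('top',T(596,197),.118);g2=at('top',T(581,302),.118);print('grip ends',g1,g2,np.linalg.norm(g1-g2))
g,e=tri(S(304,160),T(589,248));print('grip',g,e)
a=at('top',T(44,258),.046);b=at('top',T(712,330),.046);print('near edge',a,b,np.linalg.norm(a-b),np.degrees(np.arctan2(*(a-b)[:2])))
c=at('top',T(66,55),.046);d=at('top',T(742,122),.046);print('far',c,d,np.linalg.norm(a-c),np.degrees(np.arctan2(*(c-d)[:2])))
s=[at('top',T(*p),.113) for p in [(497,85),(718,105),(490,165),(712,185)]];print('spk',s)
print('clip',at('top',T(342,287),.055),tri(S(240,440),T(342,287)))
th=np.arctan2(*(a-b)[:2])
yd=np.array([np.sin(th),np.cos(th)])
print('y sep',(at('top',T(342,287),.055)-g)[:2]@yd)
st=env.get_state();print(cv2.Rodrigues(np.zeros(3))[0][0,0]); from scipy.spatial.transform import Rotation as R
q=st['orientation'];print(R.from_quat([*q[1:],q[0]]).as_matrix().round(3))
"
```

```text
grip ends [ 0.53042561 -0.12462749  0.118     ] [ 0.45578619 -0.11481728  0.118     ] 0.07528135932414755
grip [ 0.49516089 -0.12009446  0.11461977] 0.0015412691220568681
near edge [0.48654917 0.27705932 0.046     ] [ 0.44198661 -0.2162608   0.046     ] 0.4953287485317078 5.161628811036578
far [0.63860411 0.26591513 0.046     ] [ 0.59699204 -0.23776623  0.046     ] 0.15246277399494365 4.722813938311572
spk [array([ 0.61023247, -0.05356051,  0.113     ]), array([ 0.59856488, -0.21127518,  0.113     ]), array([ 0.55260601, -0.04941893,  0.113     ]), array([ 0.54104514, -0.20728544,  0.113     ])]
clip [0.46825044 0.05627249 0.055     ] (array([0.47148506, 0.05723003, 0.05356396]), np.float64(0.006480002893587761))
y sep 0.17323073568695901
1.0
[[ 0.975  0.221 -0.   ]
 [ 0.221 -0.975  0.001]
 [ 0.    -0.001 -1.   ]]
```

>>> {"method": "servo_tool", "body": {"increments": [{"grip":0,"x":0,"y":0,"z":0,"roll":6},{"grip":0,"x":0,"y":0,"z":0,"roll":6},{"grip":0,"x":0,"y":0,"z":0,"roll":5.7},{"grip":0,"x":21,"y":-30,"z":0,"roll":0},{"grip":0,"x":21,"y":-30,"z":0,"roll":0}], "grip_force": 40}}

```text
clock: 0.62
tcp_pos: [0.1735, -0.505, 0.2304]
orientation: [-0.0, 0.999, -0.045, -0.0]
wrist_force: [1.3, -0.0, 0.3]
finger_gap: 0.0857
grip_force: 0.0
```

>>> {"method": "servo_tool", "body": {"increments": [{"grip":0,"x":21,"y":-30,"z":0,"roll":0},{"grip":0,"x":21,"y":-30,"z":0,"roll":0},{"grip":0,"x":21,"y":-30,"z":0,"roll":0},{"grip":0,"x":21,"y":-30,"z":0,"roll":0},{"grip":0,"x":21,"y":-30,"z":0,"roll":0}]}}

```text
clock: 1.03
tcp_pos: [0.2923, -0.3627, 0.2312]
orientation: [0.0, 0.999, -0.043, 0.0]
wrist_force: [0.8, -0.1, -0.5]
finger_gap: 0.0856
grip_force: 0.0
```

>>> {"method": "servo_tool", "body": {"increments": [{"grip":0,"x":21,"y":-30,"z":0,"roll":0},{"grip":0,"x":21,"y":-30,"z":0,"roll":0},{"grip":0,"x":21,"y":-30,"z":0,"roll":0},{"grip":0,"x":21,"y":-30,"z":0,"roll":0},{"grip":0,"x":21,"y":-30,"z":0,"roll":0}]}}

```text
clock: 1.45
tcp_pos: [0.4098, -0.2222, 0.2314]
orientation: [0.0, 0.999, -0.043, 0.0]
wrist_force: [1.4, -0.6, 0.1]
finger_gap: 0.0853
grip_force: 0.0
```

```bash
cat >> h.py <<'E'
from scipy.spatial.transform import Rotation as Ro
TH=np.radians(-4.9)
X=np.array([np.cos(TH),np.sin(TH),0]);Y=np.array([-np.sin(TH),np.cos(TH),0])
def delta(P):
    s=env.get_state();q=s['orientation'];M=Ro.from_quat([*q[1:],q[0]]).as_matrix()
    print('tcp',s['tcp_pos'].round(4),'yaw',np.degrees(np.arctan2(M[1,0],M[0,0])).round(2),'tilt',M[:,2].round(3),'tool delta mm',(M.T@(np.array(P)-s['tcp_pos'])*1e3).round(1),'F',s['wrist_force'].round(1),'t',s['clock'])
E
python3 -c "
from h import *
delta([.495,-.120,.096])"
```

```text
tcp [ 0.4098 -0.2222  0.2314] yaw -4.94 tilt [ 0. -0. -1.] tool delta mm [  76.  -109.2  135.3] F [ 1.4 -0.6  0.1] t 1.45
```

Tool frame as expected. Moving over the grip, staying 60 mm above, and looking.

>>> {"method": "servo_tool", "body": {"increments": [{"grip":0,"x":19,"y":-27,"z":10,"roll":0},{"grip":0,"x":19,"y":-27,"z":15,"roll":0},{"grip":0,"x":19,"y":-27,"z":25,"roll":0},{"grip":0,"x":19,"y":-27,"z":25,"roll":0},{"grip":0,"x":0,"y":0,"z":0,"roll":0}]}}

```text
clock: 1.87
tcp_pos: [0.4942, -0.1178, 0.1516]
orientation: [-0.002, 0.999, -0.04, -0.003]
wrist_force: [-1.3, 0.8, -0.2]
finger_gap: 0.0853
grip_force: 0.0
```

```bash
python3 -c "
from h import *
delta([.495,-.120,.096])
snap('side','s2.png',(230,90,330,200),5)
print(5*(proj('side',[[.495,-.12,.115]])-[230,90]))"
```

```text
tcp [ 0.4942 -0.1178  0.1516] yaw -4.62 tilt [-0.005  0.004 -1.   ] tool delta mm [ 1.3  2.3 55.6] F [-1.3  0.8 -0.2] t 1.8667
[[205.60055542 359.64466408]]
```

View pics/s2.png

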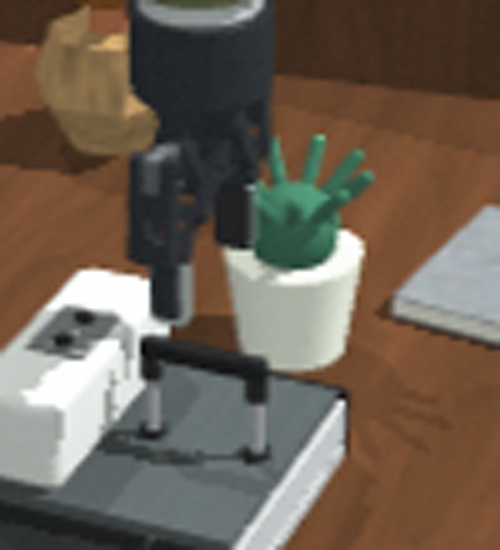

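The open fingers straddle the grip, which is at about (205,358) as predicted (205,360). I descend and close.

>>> {"method": "servo_tool", "body": {"increments": [{"grip":0,"x":1,"y":1,"z":20,"roll":0},{"grip":0,"x":0,"y":0,"z":20,"roll":0},{"grip":0,"x":0,"y":0,"z":15,"roll":0},{"grip":0,"x":0,"y":0,"z":0,"roll":0},{"grip":0.5,"x":0,"y":0,"z":0,"roll":0}]}}

```text
clock: 2.33
tcp_pos: [0.4943, -0.1244, 0.1015]
orientation: [-0.0, 0.999, -0.044, -0.001]
wrist_force: [0.4, -0.7, 0.7]
finger_gap: 0.075
grip_force: 0.0
```

>>> {"method": "servo_tool", "body": {"increments": [{"grip":0.7,"x":0,"y":0,"z":0,"roll":0},{"grip":0.7,"x":0,"y":0,"z":0,"roll":0},{"grip":0.75,"x":0,"y":0,"z":0,"roll":0},{"grip":0.75,"x":0,"y":0,"z":0,"roll":0}]}}

```text
clock: 2.67
tcp_pos: [0.4956, -0.1243, 0.1023]
orientation: [0.0, 0.999, -0.043, 0.001]
wrist_force: [0.4, 0.6, -0.1]
finger_gap: 0.0255
grip_force: 0.0
```

>>> {"method": "servo_tool", "body": {"increments": [{"grip":0.75,"x":0,"y":-4,"z":6,"roll":0},{"grip":0.78,"x":0,"y":0,"z":0,"roll":0},{"grip":0.82,"x":0,"y":0,"z":0,"roll":0}], "grip_force": 30}}

```text
clock: 2.92
tcp_pos: [0.4949, -0.1195, 0.0948]
orientation: [-0.0, 0.999, -0.043, -0.001]
wrist_force: [-0.4, -0.3, 0.2]
finger_gap: 0.0152
grip_force: 0.2
```

>>> {"method": "servo_tool", "body": {"increments": [{"grip":0.9,"x":0,"y":0,"z":0,"roll":0},{"grip":0.9,"x":0,"y":0,"z":0,"roll":0},{"grip":0.9,"x":0,"y":0,"z":0,"roll":0}]}}

```text
clock: 3.17
tcp_pos: [0.4949, -0.12, 0.095]
orientation: [0.0, 0.999, -0.043, -0.0]
wrist_force: [-1.0, -1.3, -1.9]
finger_gap: 0.0113
grip_force: 32.7
```

Gripped with little side force. Lift 13 mm.

>>> {"method": "servo_tool", "body": {"increments": [{"grip":1,"x":0,"y":0,"z":0,"roll":0},{"grip":1,"x":0,"y":0,"z":-4,"roll":0},{"grip":1,"x":0,"y":0,"z":-5,"roll":0},{"grip":1,"x":0,"y":0,"z":-4,"roll":0},{"grip":1,"x":0,"y":0,"z":0,"roll":0}], "grip_force": 50}}

```text
clock: 3.58
tcp_pos: [0.495, -0.1198, 0.1086]
orientation: [0.0, 0.999, -0.043, -0.0]
wrist_force: [-1.0, -2.3, -8.3]
finger_gap: 0.011
grip_force: 51.8
```

>>> {"method": "servo_tool", "body": {"increments": [{"grip":1,"x":0,"y":-1,"z":0,"roll":0},{"grip":1,"x":0,"y":-2,"z":0,"roll":0},{"grip":1,"x":0,"y":-3,"z":0,"roll":0},{"grip":1,"x":0,"y":-4,"z":0,"roll":0},{"grip":1,"x":0,"y":-4,"z":0,"roll":0}]}}

```text
clock: 4.0
tcp_pos: [0.4963, -0.1055, 0.1081]
orientation: [-0.0, 0.999, -0.043, -0.0]
wrist_force: [-0.2, -1.9, -7.6]
finger_gap: 0.0108
grip_force: 51.8
```

```bash
python3 -c "
from h import *
delta(np.array([.495,-.12,.1086])+Y*.15)"
```

```text
tcp [ 0.4963 -0.1055  0.1081] yaw -4.94 tilt [-0.001  0.    -1.   ] tool delta mm [  -0.2 -135.5   -0.5] F [-0.2 -1.9 -7.6] t 4.0
```

Sliding freely. Continue with constant gentle steps.

>>> {"method": "servo_tool", "body": {"increments": [{"grip":1,"x":0,"y":-5,"z":0,"roll":0},{"grip":1,"x":0,"y":-5,"z":0,"roll":0},{"grip":1,"x":0,"y":-5,"z":0,"roll":0},{"grip":1,"x":0,"y":-5,"z":0,"roll":0},{"grip":1,"x":0,"y":-5,"z":0,"roll":0}]}}

```text
clock: 4.42
tcp_pos: [0.4987, -0.0804, 0.1083]
orientation: [0.0, 0.999, -0.043, -0.0]
wrist_force: [-1.8, -2.9, -8.9]
finger_gap: 0.0112
grip_force: 51.8
```

>>> {"method": "servo_tool", "body": {"increments": [{"grip":1,"x":0,"y":-5,"z":0,"roll":0},{"grip":1,"x":0,"y":-5,"z":0,"roll":0},{"grip":1,"x":0,"y":-5,"z":0,"roll":0},{"grip":1,"x":0,"y":-5,"z":0,"roll":0},{"grip":1,"x":0,"y":-5,"z":0,"roll":0}]}}

```text
clock: 4.83
tcp_pos: [0.501, -0.0556, 0.1083]
orientation: [0.0, 0.999, -0.043, 0.0]
wrist_force: [-0.1, -2.8, -7.4]
finger_gap: 0.011
grip_force: 51.8
```

>>> {"method": "servo_tool", "body": {"increments": [{"grip":1,"x":0,"y":-5,"z":0,"roll":0},{"grip":1,"x":0,"y":-5,"z":0,"roll":0},{"grip":1,"x":0,"y":-5,"z":0,"roll":0},{"grip":1,"x":0,"y":-5,"z":0,"roll":0},{"grip":1,"x":0,"y":-5,"z":0,"roll":0}]}}

```text
clock: 5.25
tcp_pos: [0.5033, -0.0308, 0.1083]
orientation: [0.0, 0.999, -0.043, 0.0]
wrist_force: [0.7, -3.7, -8.8]
finger_gap: 0.0109
grip_force: 51.8
```

>>> {"method": "servo_tool", "body": {"increments": [{"grip":1,"x":0,"y":-5,"z":0,"roll":0},{"grip":1,"x":0,"y":-5,"z":0,"roll":0},{"grip":1,"x":0,"y":-5,"z":0,"roll":0},{"grip":1,"x":0,"y":-5,"z":0,"roll":0},{"grip":1,"x":0,"y":-5,"z":0,"roll":0}]}}

```text
clock: 5.67
tcp_pos: [0.5056, -0.0059, 0.1084]
orientation: [0.0, 0.999, -0.043, 0.0]
wrist_force: [1.9, -2.4, -8.4]
finger_gap: 0.0111
grip_force: 51.8
```

>>> {"method": "servo_tool", "body": {"increments": [{"grip":1,"x":0,"y":-5,"z":0,"roll":0},{"grip":1,"x":0,"y":-5,"z":0,"roll":0},{"grip":1,"x":0,"y":-5,"z":0,"roll":0},{"grip":1,"x":0,"y":-5,"z":0,"roll":0},{"grip":1,"x":0,"y":-5,"z":0,"roll":0}]}}

```text
clock: 6.08
tcp_pos: [0.5078, 0.019, 0.1084]
orientation: [0.0, 0.999, -0.043, 0.0]
wrist_force: [2.2, -3.0, -8.4]
finger_gap: 0.0111
grip_force: 51.8
```

>>> {"method": "servo_tool", "body": {"increments": [{"grip":1,"x":0,"y":-4,"z":0,"roll":0},{"grip":1,"x":0,"y":-2,"z":0,"roll":0},{"grip":1,"x":0,"y":-1,"z":0,"roll":0},{"grip":1,"x":0,"y":0,"z":0,"roll":0},{"grip":1,"x":0,"y":0,"z":0,"roll":0}]}}

```text
clock: 6.5
tcp_pos: [0.5083, 0.0257, 0.1084]
orientation: [-0.0, 0.999, -0.043, 0.0]
wrist_force: [4.1, -1.8, -8.6]
finger_gap: 0.0113
grip_force: 51.8
```

```bash
python3 -c "
from h import *
delta(np.array([.495,-.12,.1086])+Y*.16)
snap('top','t3.png',(170,140,340,260),4.6);snap('side','s3.png',(180,110,310,240),4.6)"
```

```text
tcp [0.5083 0.0257 0.1084] yaw -4.92 tilt [ 0.001  0.    -1.   ] tool delta mm [ -0.8 -13.7  -0.2] F [ 4.1 -1.8 -8.6] t 6.5
```

View pics/s3.png

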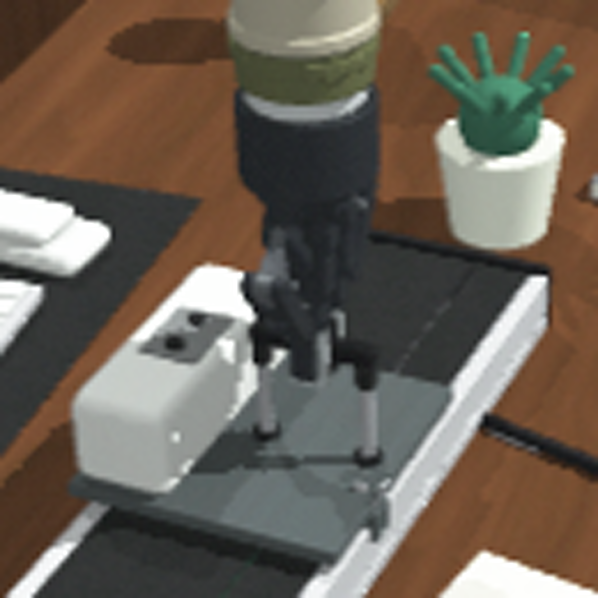

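The grip is held raised and the clip sits at about (372,490), slightly beyond the carriage's near edge. Travel is 0.146. I move to about 0.156, then lower onto the land.

>>> {"method": "servo_tool", "body": {"increments": [{"grip":1,"x":0.5,"y":-2,"z":0,"roll":0},{"grip":1,"x":0.5,"y":-4,"z":0,"roll":0},{"grip":1,"x":0,"y":-3,"z":0,"roll":0},{"grip":1,"x":0,"y":-1,"z":0,"roll":0},{"grip":1,"x":0,"y":0,"z":3,"roll":0}]}}

```text
clock: 7.02
tcp_pos: [0.5095, 0.0359, 0.1054]
orientation: [-0.0, 0.999, -0.043, -0.0]
wrist_force: [1.4, -1.9, -7.4]
finger_gap: 0.0107
grip_force: 51.9
```

>>> {"method": "servo_tool", "body": {"increments": [{"grip":1,"x":0,"y":0,"z":2,"roll":0},{"grip":1,"x":0,"y":0,"z":1,"roll":0},{"grip":1,"x":0,"y":0,"z":0,"roll":0}]}}

```text
clock: 7.27
tcp_pos: [0.5097, 0.0356, 0.103]
orientation: [-0.0, 0.999, -0.043, 0.0]
wrist_force: [0.8, -2.0, 1.8]
finger_gap: 0.0109
grip_force: 53.1
```

Pawl is on the land. Loosen to about 15 mm, lower 3 mm, then nudge.

>>> {"method": "servo_tool", "body": {"increments": [{"grip":0.82,"x":0,"y":0,"z":0,"roll":0},{"grip":0.82,"x":0,"y":0,"z":1,"roll":0},{"grip":0.82,"x":0,"y":0,"z":2,"roll":0},{"grip":0.82,"x":0,"y":-1,"z":0,"roll":0},{"grip":0.82,"x":0,"y":-1,"z":0,"roll":0}], "grip_force": 20}}

```text
clock: 7.68
tcp_pos: [0.5097, 0.0368, 0.0991]
orientation: [-0.0, 0.999, -0.042, -0.0]
wrist_force: [0.1, -0.4, -0.2]
finger_gap: 0.0154
grip_force: 0.0
```

>>> {"method": "servo_tool", "body": {"increments": [{"grip":0.82,"x":0,"y":-1,"z":0,"roll":0},{"grip":0.82,"x":0,"y":-1,"z":0,"roll":0},{"grip":0.82,"x":0,"y":0,"z":0,"roll":0}]}}

```text
clock: 7.93
tcp_pos: [0.5098, 0.0374, 0.0992]
orientation: [-0.0, 0.999, -0.042, -0.0]
wrist_force: [-0.8, -2.4, -0.7]
finger_gap: 0.0156
grip_force: 0.8
```

>>> {"method": "servo_tool", "body": {"increments": [{"grip":0.82,"x":0,"y":-1,"z":0,"roll":0},{"grip":0.82,"x":0,"y":-1,"z":0,"roll":0},{"grip":0.82,"x":0,"y":0,"z":0,"roll":0}]}}

```text
clock: 8.18
tcp_pos: [0.5098, 0.0381, 0.0992]
orientation: [-0.001, 0.999, -0.041, -0.0]
wrist_force: [-1.1, -3.3, 0.2]
finger_gap: 0.015
grip_force: 1.9
```

>>> {"method": "servo_tool", "body": {"increments": [{"grip":0.82,"x":0,"y":-1,"z":0,"roll":0},{"grip":0.82,"x":0,"y":-1,"z":0,"roll":0},{"grip":0.82,"x":0,"y":0,"z":0,"roll":0}]}}

```text
clock: 8.43
tcp_pos: [0.5099, 0.0389, 0.0992]
orientation: [-0.001, 0.999, -0.04, -0.0]
wrist_force: [-1.5, -5.8, -0.7]
finger_gap: 0.0155
grip_force: 2.8
```

>>> {"method": "servo_tool", "body": {"increments": [{"grip":0.82,"x":0,"y":-1,"z":0,"roll":0},{"grip":0.82,"x":0,"y":-1,"z":0,"roll":0},{"grip":0.82,"x":0,"y":-1,"z":0,"roll":0}]}}

```text
clock: 8.68
tcp_pos: [0.51, 0.0402, 0.0992]
orientation: [-0.001, 0.999, -0.039, -0.0]
wrist_force: [-1.8, -5.4, -0.6]
finger_gap: 0.0154
grip_force: 3.0
```

>>> {"method": "servo_tool", "body": {"increments": [{"grip":0.82,"x":0,"y":-1,"z":0,"roll":0},{"grip":0.82,"x":0,"y":-1,"z":0,"roll":0},{"grip":0.82,"x":0,"y":-1,"z":0,"roll":0}]}}

```text
clock: 8.93
tcp_pos: [0.5102, 0.0417, 0.0992]
orientation: [-0.002, 0.999, -0.038, -0.0]
wrist_force: [-0.7, -5.5, -0.5]
finger_gap: 0.0152
grip_force: 3.0
```

>>> {"method": "servo_tool", "body": {"increments": [{"grip":0.82,"x":0,"y":-1.5,"z":0,"roll":0.3},{"grip":0.82,"x":0,"y":-1.5,"z":0,"roll":0.3},{"grip":0.82,"x":0,"y":-1.5,"z":0,"roll":0}]}}

```text
clock: 9.18
tcp_pos: [0.5102, 0.0416, 0.0993]
orientation: [-0.005, 0.999, -0.04, 0.0]
wrist_force: [-0.4, -4.5, -1.6]
finger_gap: 0.0159
grip_force: 2.5
```

>>> {"method": "servo_tool", "body": {"increments": [{"grip":0.82,"x":0,"y":-1.5,"z":0,"roll":0},{"grip":0.82,"x":0,"y":-1.5,"z":0,"roll":0},{"grip":0.82,"x":0,"y":-1.5,"z":0,"roll":0}]}}

```text
clock: 9.43
tcp_pos: [0.5103, 0.0437, 0.0993]
orientation: [-0.005, 0.999, -0.038, 0.0]
wrist_force: [-0.1, -5.9, -1.0]
finger_gap: 0.0153
grip_force: 2.8
```

>>> {"method": "servo_tool", "body": {"increments": [{"grip":0.82,"x":0,"y":-1.5,"z":0,"roll":0},{"grip":0.82,"x":0,"y":-1.5,"z":0,"roll":0},{"grip":0.82,"x":0,"y":-1.5,"z":0,"roll":0}]}}

```text
clock: 9.68
tcp_pos: [0.5105, 0.0459, 0.0993]
orientation: [-0.006, 0.999, -0.037, 0.0]
wrist_force: [-0.9, -5.6, -1.2]
finger_gap: 0.0158
grip_force: 2.8
```

>>> {"method": "servo_tool", "body": {"increments": [{"grip":0.82,"x":0,"y":-1.5,"z":0,"roll":0},{"grip":0.82,"x":0,"y":-1.5,"z":0,"roll":0},{"grip":0.82,"x":0,"y":-1.5,"z":0,"roll":0}]}}

```text
clock: 9.93
tcp_pos: [0.5107, 0.0482, 0.0993]
orientation: [-0.007, 0.999, -0.035, 0.0]
wrist_force: [-1.1, -5.6, -2.3]
finger_gap: 0.0154
grip_force: 2.7
```

>>> {"method": "servo_tool", "body": {"increments": [{"grip":0.82,"x":0,"y":-1.5,"z":0,"roll":0},{"grip":0.82,"x":0,"y":-1.5,"z":0,"roll":0},{"grip":0.82,"x":0,"y":-1.5,"z":0,"roll":0}]}}

```text
clock: 10.18
tcp_pos: [0.5108, 0.0504, 0.0994]
orientation: [-0.008, 0.999, -0.033, 0.0]
wrist_force: [-0.5, -4.7, -3.1]
finger_gap: 0.0155
grip_force: 2.6
```

>>> {"method": "servo_tool", "body": {"increments": [{"grip":0.82,"x":0,"y":-1.5,"z":0,"roll":0},{"grip":0.82,"x":0,"y":-1.5,"z":0,"roll":0},{"grip":0.82,"x":0,"y":-1.5,"z":0,"roll":0}]}}

```text
clock: 10.43
tcp_pos: [0.511, 0.0527, 0.0994]
orientation: [-0.009, 0.999, -0.032, 0.0]
wrist_force: [-0.5, -5.1, -2.6]
finger_gap: 0.0155
grip_force: 2.5
```

>>> {"method": "servo_tool", "body": {"increments": [{"grip":0.82,"x":0,"y":-1.5,"z":0,"roll":0.3},{"grip":0.82,"x":0,"y":-1.5,"z":0,"roll":0.3},{"grip":0.82,"x":0,"y":-1.5,"z":0,"roll":0.3}]}}

```text
clock: 10.68
tcp_pos: [0.511, 0.0516, 0.0998]
orientation: [-0.013, 0.999, -0.035, 0.0]
wrist_force: [-1.3, -0.7, -1.6]
finger_gap: 0.0156
grip_force: 0.3
```

>>> {"method": "servo_tool", "body": {"increments": [{"grip":0.82,"x":0,"y":-1.5,"z":0,"roll":0.3},{"grip":0.82,"x":0,"y":-1.5,"z":0,"roll":0.3},{"grip":0.82,"x":0,"y":-1.5,"z":0,"roll":0.3}]}}

```text
clock: 10.93
tcp_pos: [0.5111, 0.0496, 0.1001]
orientation: [-0.015, 0.999, -0.038, 0.001]
wrist_force: [-0.6, -0.1, 0.3]
finger_gap: 0.0154
grip_force: 0.0
```

>>> {"method": "servo_tool", "body": {"increments": [{"grip":0.82,"x":0,"y":-1.5,"z":0,"roll":0.2},{"grip":0.82,"x":0,"y":-1.5,"z":0,"roll":0.2},{"grip":0.82,"x":0,"y":-1.5,"z":0,"roll":0.2}]}}

```text
clock: 11.18
tcp_pos: [0.5108, 0.0488, 0.1001]
orientation: [-0.016, 0.999, -0.04, 0.0]
wrist_force: [0.5, 0.1, -0.1]
finger_gap: 0.0149
grip_force: 0.0
```

```bash
python3 -c "
from h import *
delta(np.array([.5108,.056,.099]))
s=env.get_state();print(s['joint_pos'].round(3),s['qvel'].round(3),s['tau'].round(2))"
```

```text
tcp [0.5108 0.0488 0.1001] yaw -4.57 tilt [ 0.002  0.033 -0.999] tool delta mm [-0.6 -7.1  1.4] F [ 0.5  0.1 -0.1] t 11.1833
[-0.081  0.273 -0.345  0.954  0.033  3.141] [-0.014 -0.002 -0.002  0.003  0.016 -0.001] [  0.07 -42.57  26.7    0.     0.1   -0.  ]
```

>>> {"method": "servo_tool", "body": {"increments": [{"grip":0.82,"x":0,"y":0,"z":0,"roll":0},{"grip":0.82,"x":0,"y":0,"z":0,"roll":0},{"grip":0.82,"x":0,"y":0,"z":0,"roll":0}]}}

```text
clock: 11.43
tcp_pos: [0.5107, 0.0488, 0.1]
orientation: [-0.016, 0.999, -0.04, 0.0]
wrist_force: [-0.1, -0.2, 0.6]
finger_gap: 0.0154
grip_force: 0.0
```

```bash
python3 -c "
from h import *
delta(np.array([.5108,.056,.099]))
s=env.get_state();print(s['joint_pos'].round(3),s['qvel'].round(3))"
```

```text
tcp [0.5107 0.0488 0.1   ] yaw -4.57 tilt [ 0.002  0.033 -0.999] tool delta mm [-0.5 -7.2  1.2] F [-0.1 -0.2  0.6] t 11.4333
[-0.081  0.273 -0.345  0.954  0.033  3.141] [ 0.    -0.003 -0.003  0.    -0.001 -0.001]
```

Joint 6 is at its limit (3.141), so it stalled and tilted the tool. I open, rise clear, and turn the wrist back half a turn (the same grasp) before pushing on.

>>> {"method": "servo_tool", "body": {"increments": [{"grip":0.6,"x":0,"y":0,"z":0,"roll":-0.5},{"grip":0.5,"x":0,"y":0,"z":0,"roll":-0.5},{"grip":0.5,"x":0,"y":0,"z":-15,"roll":0},{"grip":0.5,"x":0,"y":0,"z":-20,"roll":0},{"grip":0.5,"x":0,"y":0,"z":-20,"roll":-7}]}}

```text
clock: 11.85
tcp_pos: [0.5099, 0.047, 0.155]
orientation: [-0.016, 0.999, 0.031, 0.0]
wrist_force: [1.1, -0.5, 0.3]
finger_gap: 0.0429
grip_force: 0.0
```

>>> {"method": "servo_tool", "body": {"increments": [{"grip":0.5,"x":0,"y":0,"z":0,"roll":-7},{"grip":0.5,"x":0,"y":0,"z":0,"roll":-7},{"grip":0.5,"x":0,"y":0,"z":0,"roll":-7},{"grip":0.5,"x":0,"y":0,"z":0,"roll":-7},{"grip":0.5,"x":0,"y":0,"z":0,"roll":-7}]}}

```text
clock: 12.27
tcp_pos: [0.5106, 0.0469, 0.155]
orientation: [-0.015, 0.943, 0.332, 0.006]
wrist_force: [0.2, 0.0, -0.5]
finger_gap: 0.0424
grip_force: 0.0
```

>>> {"method": "servo_tool", "body": {"increments": [{"grip":0.5,"x":0,"y":0,"z":0,"roll":-7},{"grip":0.5,"x":0,"y":0,"z":0,"roll":-7},{"grip":0.5,"x":0,"y":0,"z":0,"roll":-7},{"grip":0.5,"x":0,"y":0,"z":0,"roll":-7},{"grip":0.5,"x":0,"y":0,"z":0,"roll":-7}]}}

```text
clock: 12.68
tcp_pos: [0.5106, 0.047, 0.1549]
orientation: [-0.013, 0.8, 0.6, 0.01]
wrist_force: [-0.2, 0.2, 0.4]
finger_gap: 0.0425
grip_force: 0.0
```

>>> {"method": "servo_tool", "body": {"increments": [{"grip":0.5,"x":0,"y":0,"z":0,"roll":-7},{"grip":0.5,"x":0,"y":0,"z":0,"roll":-7},{"grip":0.5,"x":0,"y":0,"z":0,"roll":-7},{"grip":0.5,"x":0,"y":0,"z":0,"roll":-7},{"grip":0.5,"x":0,"y":0,"z":0,"roll":-7}]}}

```text
clock: 13.1
tcp_pos: [0.5106, 0.047, 0.1549]
orientation: [-0.009, 0.582, 0.813, 0.014]
wrist_force: [0.2, 0.1, -0.0]
finger_gap: 0.0426
grip_force: 0.0
```

>>> {"method": "servo_tool", "body": {"increments": [{"grip":0.5,"x":0,"y":0,"z":0,"roll":-7},{"grip":0.5,"x":0,"y":0,"z":0,"roll":-7},{"grip":0.5,"x":0,"y":0,"z":0,"roll":-7},{"grip":0.5,"x":0,"y":0,"z":0,"roll":-7},{"grip":0.5,"x":0,"y":0,"z":0,"roll":-7}]}}

```text
clock: 13.52
tcp_pos: [0.5106, 0.047, 0.1549]
orientation: [-0.004, 0.311, 0.95, 0.016]
wrist_force: [0.1, 0.2, -0.8]
finger_gap: 0.0427
grip_force: 0.0
```

```bash
python3 -c "
from h import *
delta(np.array([.511,.051,.150]))
s=env.get_state();print(s['joint_pos'].round(3))
snap('side','s4.png',(180,110,310,240),4.6)
for dz in (0,.008): print(4.6*(proj('side',[[.511,.051,.115+dz]])-[180,110]))"
```

```text
tcp [0.5106 0.047  0.1549] yaw 143.82 tilt [ 0.001  0.033 -0.999] tool delta mm [1.9 3.4 5.1] F [ 0.1  0.2 -0.8] t 13.5167
[-0.084  0.229 -0.259  1.085  0.033  0.547]
[[297.46162183 388.31441933]]
[[296.91219863 376.23224376]]
```

View pics/s4.png

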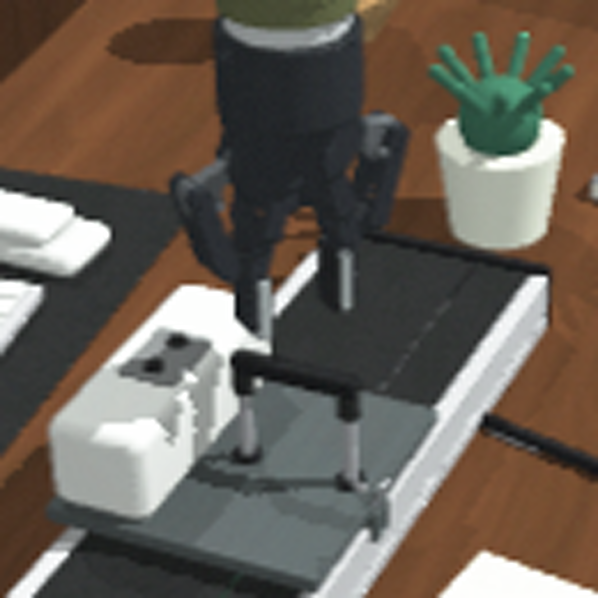

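Grip is at about (296,372), matching the predicted raised-by-8 mm position (297,376), so the pawl is still on the land at travel about 0.17. I finish the turn and re-straddle.

>>> {"method": "servo_tool", "body": {"increments": [{"grip":0.5,"x":0,"y":0,"z":0,"roll":-6.3},{"grip":0.5,"x":0,"y":0,"z":0,"roll":-6.3},{"grip":0.5,"x":0,"y":0,"z":0,"roll":-6.3},{"grip":0.5,"x":0,"y":0,"z":0,"roll":-6.2},{"grip":0.5,"x":0,"y":0,"z":0,"roll":-6.2}]}}

```text
clock: 13.98
tcp_pos: [0.5106, 0.047, 0.1549]
orientation: [-0.0, 0.045, 0.999, 0.016]
wrist_force: [0.2, 1.1, -0.7]
finger_gap: 0.0427
grip_force: 0.0
```

>>> {"method": "servo_tool", "body": {"increments": [{"grip":0.5,"x":0,"y":1,"z":20,"roll":0},{"grip":0.5,"x":0,"y":0,"z":20,"roll":0},{"grip":0.5,"x":0,"y":0,"z":14,"roll":0},{"grip":0.5,"x":0,"y":0,"z":0,"roll":0},{"grip":0.7,"x":0,"y":0,"z":0,"roll":0}]}}

```text
clock: 14.4
tcp_pos: [0.5101, 0.0498, 0.1006]
orientation: [-0.001, 0.047, 0.999, 0.016]
wrist_force: [-0.4, -0.1, 0.4]
finger_gap: 0.0322
grip_force: 0.0
```

```bash
python3 -c "
from h import *
delta(np.array([.511,.050,.099]))
s=env.get_state();print(s['joint_pos'].round(3),s['finger_gap'])"
```

```text
tcp [0.5101 0.0498 0.1006] yaw 174.65 tilt [-0.     0.033 -0.999] tool delta mm [-0.9  0.3  1.6] F [-0.4 -0.1  0.4] t 14.4
[-0.079  0.273 -0.344  0.957  0.033  0.015] 0.03217790268838148
```

>>> {"method": "servo_tool", "body": {"increments": [{"grip":0.82,"x":-1,"y":0,"z":1,"roll":0},{"grip":0.82,"x":0,"y":0,"z":0,"roll":0},{"grip":0.82,"x":0,"y":0,"z":0,"roll":0},{"grip":0.82,"x":0,"y":1,"z":0,"roll":0}]}}

```text
clock: 14.73
tcp_pos: [0.5125, 0.0505, 0.1009]
orientation: [0.001, 0.046, 0.999, 0.016]
wrist_force: [0.4, -0.1, -0.9]
finger_gap: 0.0157
grip_force: 0.0
```

>>> {"method": "servo_tool", "body": {"increments": [{"grip":0.82,"x":0,"y":1,"z":0,"roll":0},{"grip":0.82,"x":0,"y":1,"z":0,"roll":0},{"grip":0.82,"x":0,"y":0,"z":0,"roll":0}]}}

```text
clock: 14.98
tcp_pos: [0.5124, 0.0523, 0.1005]
orientation: [0.0, 0.046, 0.999, 0.016]
wrist_force: [-0.7, -3.5, 0.4]
finger_gap: 0.0158
grip_force: 1.2
```

>>> {"method": "servo_tool", "body": {"increments": [{"grip":0.82,"x":0,"y":1,"z":0,"roll":0},{"grip":0.82,"x":0,"y":1,"z":0,"roll":0},{"grip":0.82,"x":0,"y":0,"z":0,"roll":0}]}}

```text
clock: 15.23
tcp_pos: [0.5126, 0.0535, 0.1005]
orientation: [0.0, 0.046, 0.999, 0.015]
wrist_force: [-0.7, -6.6, 3.3]
finger_gap: 0.0156
grip_force: 3.1
```

>>> {"method": "servo_tool", "body": {"increments": [{"grip":0.82,"x":0,"y":1,"z":0,"roll":0},{"grip":0.82,"x":0,"y":1,"z":0,"roll":0},{"grip":0.82,"x":0,"y":0,"z":0,"roll":0}]}}

```text
clock: 15.48
tcp_pos: [0.5127, 0.0553, 0.1005]
orientation: [0.0, 0.046, 0.999, 0.015]
wrist_force: [-0.8, -6.8, 2.2]
finger_gap: 0.0155
grip_force: 3.5
```

>>> {"method": "servo_tool", "body": {"increments": [{"grip":0.82,"x":0,"y":1,"z":0,"roll":0},{"grip":0.82,"x":0,"y":1,"z":0,"roll":0},{"grip":0.82,"x":0,"y":0,"z":0,"roll":0}]}}

```text
clock: 15.73
tcp_pos: [0.5128, 0.0573, 0.1005]
orientation: [0.0, 0.046, 0.999, 0.015]
wrist_force: [-0.2, -6.4, 1.7]
finger_gap: 0.0153
grip_force: 3.3
```

Now tracking well at ~6 N, sliding on the land.

>>> {"method": "servo_tool", "body": {"increments": [{"grip":0.82,"x":0,"y":1,"z":0,"roll":0},{"grip":0.82,"x":0,"y":1,"z":0,"roll":0},{"grip":0.82,"x":0,"y":0,"z":0,"roll":0}]}}

```text
clock: 15.98
tcp_pos: [0.5127, 0.0601, 0.1001]
orientation: [-0.0, 0.046, 0.999, 0.016]
wrist_force: [-0.0, -0.4, -0.7]
finger_gap: 0.0156
grip_force: 0.5
```

>>> {"method": "servo_tool", "body": {"increments": [{"grip":0.82,"x":0,"y":1,"z":0,"roll":0},{"grip":0.82,"x":0,"y":1,"z":0,"roll":0},{"grip":0.82,"x":0,"y":0,"z":0,"roll":0}]}}

```text
clock: 16.23
tcp_pos: [0.5129, 0.0622, 0.1002]
orientation: [-0.0, 0.046, 0.999, 0.016]
wrist_force: [0.6, -5.8, -1.8]
finger_gap: 0.0153
grip_force: 2.5
```

Side force vanished briefly, so it may have dropped. Test with small pushes.

>>> {"method": "servo_tool", "body": {"increments": [{"grip":0.82,"x":0,"y":1,"z":0,"roll":0},{"grip":0.82,"x":0,"y":0,"z":0,"roll":0}]}}

```text
clock: 16.4
tcp_pos: [0.5129, 0.0628, 0.1003]
orientation: [-0.0, 0.046, 0.999, 0.015]
wrist_force: [0.3, -6.0, -1.9]
finger_gap: 0.0153
grip_force: 3.4
```

```bash
python3 -c "
from h import *
snap('side','s5.png',(190,140,270,220),7)
for dz in (0,.008): print(7*(proj('side',[[.5129,.0605,.115+dz],[.474,.064,.115+dz]])-[190,140]))"
```

```text
[[368.54563702 394.51136087]
 [468.43982319 418.29883835]]
[[367.65200767 376.07017223]
 [467.91343875 399.73645176]]
```

View pics/s5.png

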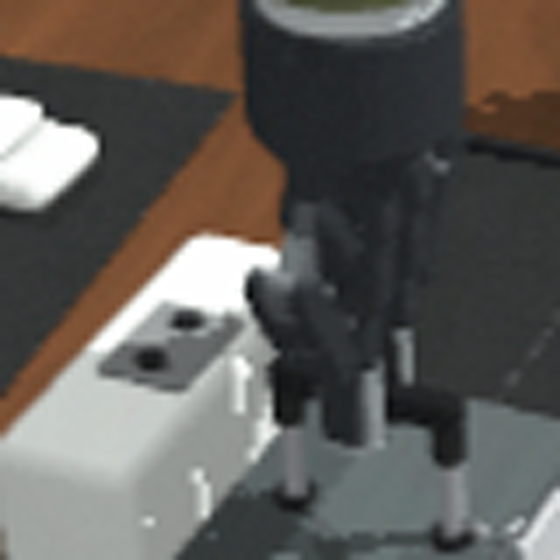

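The visible rod length is now about 9.3 px, against 10 px when latched at the start and about 13-14 px when raised, so the bar looks dropped. I confirm by pushing a bit harder.

>>> {"method": "servo_tool", "body": {"increments": [{"grip":0.82,"x":0,"y":1,"z":0,"roll":0},{"grip":0.82,"x":0,"y":1,"z":0,"roll":0},{"grip":0.82,"x":0,"y":0,"z":0,"roll":0}]}}

```text
clock: 16.7
tcp_pos: [0.513, 0.0639, 0.1002]
orientation: [-0.0, 0.046, 0.999, 0.014]
wrist_force: [-0.3, -9.7, -0.8]
finger_gap: 0.0154
grip_force: 5.1
```

Blocked at 9.7 N, above the 6 N land friction, so it is latched. Back off, open, rise.

>>> {"method": "servo_tool", "body": {"increments": [{"grip":0.75,"x":0,"y":-2,"z":0,"roll":0},{"grip":0.6,"x":0,"y":-1,"z":0,"roll":0},{"grip":0.5,"x":0,"y":0,"z":0,"roll":0},{"grip":0.5,"x":0,"y":0,"z":0,"roll":0},{"grip":0.5,"x":0,"y":0,"z":-15,"roll":0}]}}

```text
clock: 17.12
tcp_pos: [0.5109, 0.0627, 0.1132]
orientation: [-0.002, 0.046, 0.999, 0.017]
wrist_force: [-0.0, 0.4, 0.1]
finger_gap: 0.0427
grip_force: 0.0
```

>>> {"method": "servo_tool", "body": {"increments": [{"grip":0.5,"x":0,"y":0,"z":-25,"roll":0},{"grip":0.5,"x":0,"y":0,"z":-25,"roll":0},{"grip":0.5,"x":0,"y":0,"z":-25,"roll":0},{"grip":0.5,"x":0,"y":0,"z":0,"roll":0}]}}

```text
clock: 17.45
tcp_pos: [0.5156, 0.06, 0.1955]
orientation: [0.004, 0.046, 0.999, 0.017]
wrist_force: [0.3, -0.4, 0.4]
finger_gap: 0.0428
grip_force: 0.0
```

```bash
python3 -c "
from h import *
snap('side','s6.png',(190,130,290,230),5.5)
for dz in (0,.008): print(5.5*(proj('side',np.array([.513,.0605,.115+dz])+np.array([[0,0,0],X*.038,-X*.038]))-[190,130]))"
```

```text
[[289.36523256 364.936545  ]
 [214.52941376 347.33626874]
 [365.84566185 382.92360928]]
[[288.66234065 350.44723895]
 [213.55754618 332.93828205]
 [365.42389085 368.34243038]]
```

View pics/s6.png

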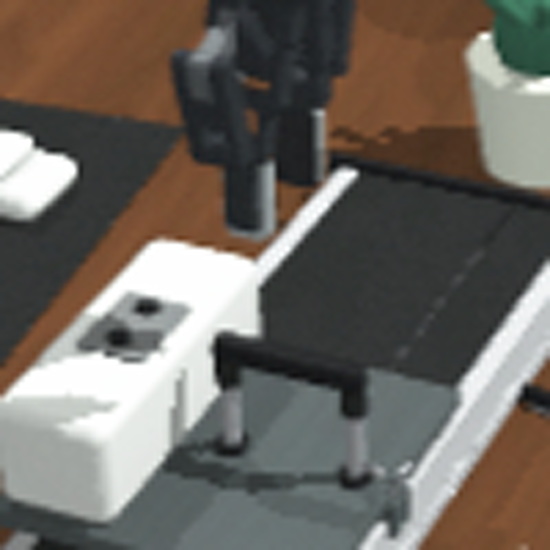

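The grip centre is at about (292,360), against a predicted 365 if down and 350 if raised. The rods show 10 px, the same as when latched at the start. The grip is about 8 mm from the clip along the rail, and the gripper is clear.

```bash
python3 -c "
from workcell import env
print(env.hand_in())"
```

```text
the job is handed in; nothing more can be done
None
```

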